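# Change the block in the toggle clamp

### The job

Flip the toggle clamp on the sloping stand fully open, lift out the grooved steel block and lay it flat in the wooden tray. Then put the plain steel block in its place, flat on the sloping bed, centred and squarely against the lower lip, and flip the clamp back shut past its centre so that its pad holds the plain block down. Leave the jar, the loupe and the borax dish where they stand.

Things in the scene. Friction and masses are not known exactly. Their poses are not given: they have to be found in the camera images.
- stand: Steel stand fixed to the table: base plate 170 x 80 x 8 mm (x = -75 to +95 mm) and two posts carrying the sloping bed and clamp. Origin on the table, 56 mm straight below the bed's origin; x level, towards the bed's high end (away from the robot at yaw 0), z up. The clamp's bracket, 29 mm wide, 43 mm high, stands on the bed at bed x = 52 to 80 mm.
- bed: Steel bed bar fixed on the stand at 25 degrees, low end to the robot; 38 mm wide (4 mm less than a block each side, so fingers can pass), 12 mm thick. Origin on its top face where the middle of a block's underside belongs; x up the slope, y across, z square to the top face, leaning to the low end. Lip across the low end, 9 mm high, inner face at x = -31.5 mm.
- clamp (a joint): Angle of the one-piece clamp lever, rad: about 0 shut on a 22 mm block (arm parallel to the bed), -0.08 shut on nothing, 1.9 fully open (stop, arm 109 degrees from the bed). Grows as the arm rises and the handle goes back. Dead centre at 1.1: a spring pushes it shut below and open above (about 0.3 N m at either end); it snaps over and stays.
- clamp_hinge (a point): Middle of the hinge pin (parallel to bed y), at x = 66, z = 34 mm in the bed frame. The lever's arm leaves it towards the low end when shut; the handle, round, 90 mm long, is 100 degrees from the arm: shut, it stands up leaning 15 degrees to the low end; fully open, it lies about level pointing beyond the high end.
- clamp_grip (a point): Point on the axis of the clamp's handle, 75 mm from the hinge pin, in the middle of its 16 mm thick black rubber sleeve (the handle's outer half).
- clamp_pad (a point): Middle of the underside of the clamp's round rubber pad, 14 mm across, 66 mm along the arm from the hinge pin. The flat steel arm is 14 mm wide, 10 mm thick and 76 mm long, its axis 11.8 mm from the pad's underside and through the hinge pin. Fully open, it stands up 6 degrees short of vertical, leaning to the low end.
- grooved_block: Finished steel block 60 x 46 x 22 mm, 0.35 kg, its top cut by four cross grooves 7 mm deep. At the start it lies on the bed under the clamp. Origin at the middle of its underside; x along the 60 mm, y along the 46 mm, z through its thickness.
- plain_block: Plain steel block 60 x 46 x 22 mm, 0.35 kg, without grooves. At the start it lies flat on the table to the left or the right of the stand. Origin at the middle of its underside; x along the 60 mm, y along the 46 mm, z up.
- tray: Open wooden tray fixed to the table on the other side of the stand, 150 x 140 mm outside, walls 6 mm thick and 14 mm high, floor 6 mm thick. Origin in the middle of its underside, x along the 150 mm, z up.
- jar: Dark jar, 60 mm across, 70 mm high, loose, behind the work. Origin at the middle of its underside.
- loupe: Folding eye loupe, 63 x 48 x 24 mm, loose, behind the work. Origin at the middle of its underside.
- borax: Round grey borax dish with a white cone in it, 72 mm across, 30 mm high, loose, in front of the work. Origin at the middle of its underside.

How it is judged (in metres and radians):
On the way, in this order (a step that is already met when the one before it is completed fails the run):
1. the clamp is flipped open past its centre, over 1.6 rad (value of joint clamp above 1.6 rad), for 0.2 s.
2. the grooved block is lifted out, more than 40 mm off the bed, with the clamp open (z of grooved_block in the frame of bed above 0.04 m and value of joint clamp above 1.3 rad), for 0.1 s.
3. the grooved block lies flat in the tray (x of grooved_block in the frame of tray between -0.055 and 0.055 m and y of grooved_block in the frame of tray between -0.055 and 0.055 m and z of grooved_block in the frame of tray between -0.002 and 0.012 m and angle between the z axis of grooved_block and the z axis of tray, either way round below 0.12 rad and linear speed of grooved_block below 0.03 m/s), for 0.2 s.
4. the plain block lies on the bed against the lip, with the clamp still open (x of plain_block in the frame of bed between -0.006 and 0.007 m and y of plain_block in the frame of bed between -0.01 and 0.01 m and z of plain_block in the frame of bed between -0.004 and 0.005 m and angle between the z axis of plain_block and the z axis of bed, either way round below 0.1 rad and angle between the x axis of plain_block and the x axis of bed, either way round below 0.2 rad and linear speed of plain_block below 0.03 m/s and value of joint clamp above 1.3 rad), for 0.2 s.
5. the clamp is shut on the plain block (x of plain_block in the frame of bed between -0.006 and 0.007 m and y of plain_block in the frame of bed between -0.01 and 0.01 m and z of plain_block in the frame of bed between -0.004 and 0.005 m and angle between the z axis of plain_block and the z axis of bed, either way round below 0.1 rad and angle between the x axis of plain_block and the x axis of bed, either way round below 0.2 rad and linear speed of plain_block below 0.03 m/s and value of joint clamp between -0.05 and 0.07 rad), for 0.2 s.
At the end, for the whole second after the job is handed in: Grooved block at rest flat (0.12 rad) on the tray floor, within 55 mm of its middle. Plain block at rest on the bed, in bed axes x -6 to +7, y within 10, z -4 to +5 mm of the origin, flat within 0.1 rad and turned under 0.2 rad. Clamp shut on it, -0.05 to 0.07 rad. Bystanders within 30 mm (all of step 3 and all of step 5); the robot touches nothing.
It fails at once if the jar is moved by more than 30 mm (distance of jar from where it was at the start of the episode above 0.03 m).
It fails at once if the loupe is moved by more than 30 mm (distance of loupe from where it was at the start of the episode above 0.03 m).
It fails at once if the borax dish is moved by more than 30 mm (distance of borax from where it was at the start of the episode above 0.03 m).
It also fails if it takes over 72 s, if anything falls off the work surface, if the arm or the gripper's body presses on something with over 40 N, if the wrist force passes 120 N, or if a joint passes its speed limit or range.

### The arm

A 6-joint arm with a two-finger parallel gripper is mounted at the origin on a cart in front of the work surface, level with it; the furniture and walls round the work are solid. World frame = base frame: x ahead of the robot, y to its left, z up, the work surface at z = 0. Lengths are in mm, angles in rad, forces in N, time in s.
With the tool pointing down it reaches from about 350 to 775 mm from the base axis. Payload 7.3 kg.
Tool frame: the origin (TCP) lies on the centre line of the jaws, within the pads' length; the fingertips stand 11 mm ahead of it and the grasp point (between the pads) lies 8 mm behind it; z points along the fingers, y is the line along which they close (so a half turn about z gives the same grasp; the last joint's range is limited). The gripper opens to 92 mm and grips with 3 to 60 N. Pads are 19 mm wide; open, the fingers measure 130 mm over their backs; the gripper's body (75 mm by 190 mm) begins 47 mm behind the grasp point.
Start: joints at [1.077, 0.342, 1.524, -0, 1.275, -0.146], TCP at [178.923, 493.592, 206.541] pointing down, gripper open.
Joint ranges: [-2.53, 2.53], [-0.77, 2.02], [0.04, 2.7], [-1, 4.14], [0.28, 2.66], [-3.11, 3.11]. Speed limits (rad/s): [2.57, 2.57, 3.14, 3.14, 3.14, 3.14].

### API

Orientations are given as [roll, pitch, yaw] about the fixed x, y, z axes, in that order (R = Rz(yaw) Ry(pitch) Rx(roll)).
In Python, from plant import bot gives the robot as it stands.
- The arm moves only by the tool step_arm, never from a script. Its argument "deltas" is a list of rows, each a list of 5 numbers: the opening, from 0 (shut) to 1 (fully open), then the shift along the tool's x, y, z each as a share of 0.5 m, from -1 to 1, then the turn about the tool's z as a share of pi/2 rad, from -1 to 1. In form: [[claw, x, y, z, turn], ...]. A call has 1 to 8 rows; each row shifts and turns the commanded pose from where the row before left it, along the tool's axes as they then stand; what a row does not reach is not made up. A row lasts 1/10 s, in which the tool goes at most 50 mm and 8.59 degrees, less where a joint would pass 70% of its speed; a pose out of reach is approached as far as the arm can. A call with a number of a shift or a turn outside -1 to 1 is refused whole. A call with a gripper value outside its range is refused whole. The fingers move at their own pace and stop on an object; the grip force is fixed at half the most. Time passes only in rows, so rows that do not move let the fingers close. It gives the time, the measured TCP pose, the force, the opening and the grip force at its end, in the units of the state.
- bot.get_obs(): the state, without advancing time (a new reading comes with each control period).
- bot.capture(name): name is "side" or "top"; returns (picture, depth): 400x640x3 uint8, red, green, blue; 400x640 float32, mm along the optical axis (not along the pixel's ray), 0 where there is no reading.
- bot.camera_params(name): a dict with "fov_y" (degrees; the focal length in pixels is half the picture's height over the tangent of half this angle, whatever the lens; pixels are square), "cx", "cy" (the principal point, pixels), "k1" (the pictures are not rectified: a ray, as slopes to the right and down, at radius r is drawn at 1 + k1 r^2 times it, then the intrinsics apply), "rvec" (rotation vector, rad) and "tvec" (3), from world to camera coordinates, as OpenCV has them. Camera axes: x right, y down, z forward; pixel columns grow to the right and rows downward; lengths in mm; the calibration is good to about 2 mm. A picture is of the moment at which its call begins. camera_params takes no time and is no camera call.
- bot.close_job(): hands the job in; it is judged then, once.
The state is a dict: "time": time; "joint_positions": joint angles; "dq": joint speeds; "tau": joint torques, N m; "tool_pos": TCP position; "tcp_rot": TCP orientation; "contact_force": force on the tool from outside, world axes, zero at the start; "moment": the same for the moment, N m; "grip_width": finger opening in mm; "finger_force": force on a finger pad.
Only numpy, scipy, OpenCV 4.12 (cv2) and the standard library are available. Lean on these libraries where they do the work, as an engineer would, in place of code of your own. Each camera call takes 0.05 s, during which the arm holds its last target. There are 200 camera calls.

## Working session

There is one attempt and no reset: what is moved stays moved. The work goes in short steps, Python scripts to look and compute and a tool call to move; the robot and the scene stay as the last step left them, time stands still between calls to the robot, and variables do not carry over. Pictures are saved under pics/ and viewed, at most 10 in all, crops included, and the job is handed in when it is done.

Besides the shell and the picture viewer there is one more tool, called after ">>>" as a command line: name --pt "numbers of a row" for each row, then --argument value for the rest. step_arm: Moves the arm, as the interface text tells. Shift numbers are shares of 0.5 m and turn numbers shares of pi/2 rad, none past 1 either way. Its arguments: {"type":"object","properties":{"deltas":{"type":"array","items":{"type":"array","items":{"type":"number","minimum":-1,"maximum":1}}}},"required":["deltas"]}

```bash
mkdir -p pics; ls; cat > h.py <<'E'
import numpy as np, cv2
from plant import bot
from scipy.spatial.transform import Rotation as Ro
def cap(n,save=None):
    p,d=bot.capture(n)
    if save: cv2.imwrite('pics/'+save,p[:,:,::-1])
    return p,d
def world(n,d):
    c=bot.camera_params(n); f=200/np.tan(np.radians(c['fov_y'])/2)
    v,u=np.mgrid[0:400,0:640].astype(float)
    K=np.array([[f,0,c['cx']],[0,f,c['cy']],[0,0,1]])
    pts=cv2.undistortPoints(np.stack([u.ravel(),v.ravel()],1)[:,None],K,np.array([c['k1'],0,0,0.]))[:,0]
    P=np.c_[pts,np.ones(len(pts))]*d.reshape(-1,1)
    R=cv2.Rodrigues(np.array(c['rvec'],float))[0]
    W=(P-np.array(c['tvec'],float).reshape(1,3))@R
    W[d.ravel()==0]=np.nan
    return W.reshape(400,640,3)
E
python3 - <<'E'
from h import *
for n in ('top','side'):
    p,d=cap(n,n+'0.png'); np.savez(n+'0.npz',p=p,d=d); print(bot.camera_params(n))
print(bot.get_obs())
E
```

```text
pics
{'fov_y': 56.97095826652895, 'cx': 315.150231594884, 'cy': 204.11056897482234, 'k1': -0.036995009031371956, 'rvec': array([ 2.14928234, -2.14213203,  0.10698911]), 'tvec': array([ 11.45475355, 571.1879795 , 901.17311608])}
{'fov_y': 52.656429467566525, 'cx': 314.89365556518305, 'cy': 198.786536442089, 'k1': -0.042743069996288435, 'rvec': array([ 0.28739304, -2.48633362,  1.69120773]), 'tvec': array([537.38179522, 155.37151207, 867.17723369])}
{'time': 0.1, 'joint_positions': array([ 1.07704672e+00,  3.42664126e-01,  1.52489530e+00, -4.19016528e-05,
        1.27538160e+00, -1.45974920e-01]), 'dq': array([-0.00151712, -0.00057434, -0.00173556, -0.00119118,  0.00146628,
       -0.00035669]), 'tau': array([ 9.50747162e-04, -4.32004809e+01, -2.44695371e+01,  7.17805442e-02,
        5.26064623e-02, -2.89795537e-05]), 'tool_pos': array([178.72373755, 493.24434112, 205.91786111]), 'tcp_rot': array([-3.14025279e+00, -1.56486358e-04,  2.79383009e+00]), 'contact_force': array([0.37143698, 0.34131213, 1.02596167]), 'moment': array([-0.0211901 ,  0.03067793, -0.00183215]), 'finger_force': 0.0, 'grip_width': 91.76224588884767}
```

View pics/top0.png

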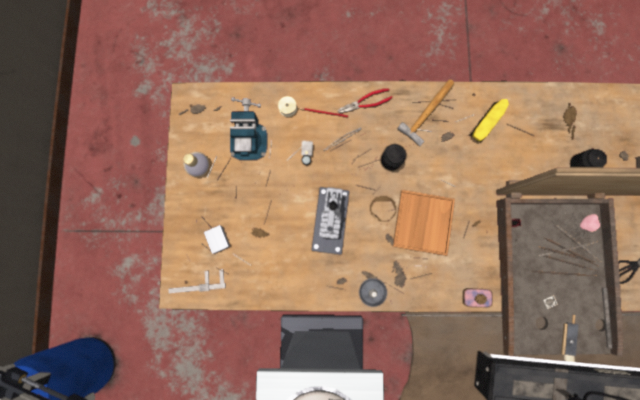

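View pics/side0.png

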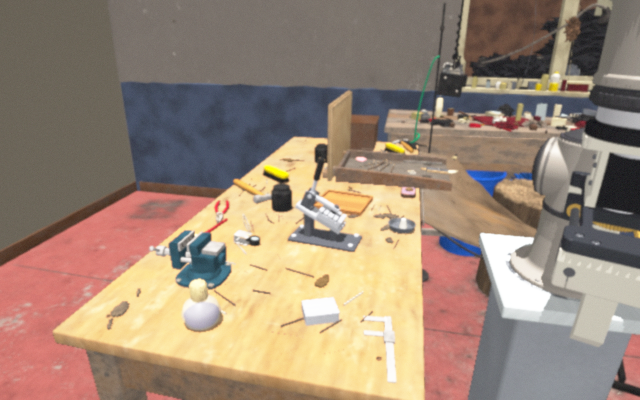

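The top view shows the stand at about (330,220), plain block at (216,239) on the left, tray at (423,223), jar (394,157), loupe (307,152) and dish (373,292). The side view shows the stand at (325,225) with the clamp handle tip at (321,152).

```bash
cat > m.py <<'E'
from h import *
def rect(W,u0,u1,v0,v1,z0,z1):
    w=W[v0:v1,u0:u1].reshape(-1,3); w=w[(w[:,2]>z0)&(w[:,2]<z1)]
    (c,s,a)=cv2.minAreaRect(w[:,:2].astype(np.float32)); return len(w),np.round(c,1),np.round(s,1),round(a,1),np.round(np.nanmedian(w[:,2]),1)
E
python3 - <<'E'
from m import *
T=np.load('top0.npz'); W=world('top',T['d'])
S=np.load('side0.npz'); V=world('side',S['d'])
print('table',[W[v,u].round(1) for v,u in((260,280),(180,350),(270,440))], V[300,280].round(1))
print('block',rect(W,195,240,218,262,12,40)); print('blockside',rect(V,295,345,290,330,14,40))
print('tray',rect(W,385,462,182,265,4,30))
print('base',rect(W,300,360,180,262,4,14)); print('stand all',rect(W,300,360,180,262,4,300))
print('highest', rect(W,300,360,180,262,170,300), rect(V,295,345,135,230,170,300))
print('jar',rect(W,375,412,140,176,40,90)); print('dish',rect(W,355,390,272,310,12,60)); print('loupe',rect(W,296,318,138,168,8,40))
w=W[185:256:4,312:350:3]
print(w[...,2].round(0).astype(int))
E
```

```text
table [array([429.1, 104.7,   1.7]), array([639.7, -77.8,   2.9]), array([ 4.052e+02, -3.080e+02,  4.000e-01])] [564.3 240.2  -1.2]
block (413, array([481.9, 269.7]), array([58.5, 47.1]), 23.8, np.float64(21.7))
blockside (653, array([481.3, 270.8]), array([60.4, 48.3]), 23.6, np.float64(21.1))
tray (2743, array([ 527.2, -263.1]), array([184.2, 219.2]), 87.7, np.float64(6.4))
base (1093, array([526. , -27.2]), array([129.1, 219.2]), 81.3, np.float64(7.6))
stand all (1966, array([526. , -27.2]), array([129.1, 219.2]), 81.3, np.float64(10.3))
highest (61, array([548.3, -27.3]), array([14.9, 21.7]), 86.8, np.float64(205.5)) (118, array([548.9, -23.2]), array([23.8, 13.9]), 5.4, np.float64(190.0))
jar (449, array([ 694.3, -185.8]), array([57.1, 57.1]), 45.0, np.float64(68.2))
dish (194, array([ 350.9, -131.6]), array([69.8, 68.1]), 0.6, np.float64(16.4))
loupe (222, array([710.4,  36. ]), array([26.6, 60.6]), 89.7, np.float64(21.4))
[[                   3                   -5                    0
                     1                    0                   -1
                     0     
[... 4316 characters left out ...]
   9                    4                   -4
                    -2]
 [                   9                    6                    5
                     7                    7                    8
                     9                    6                   11
                    12                    8                   -1
                     2]
 [                   1                    1                    0
                    -2                    1                    5
                     3                    9                    8
                     7                    1                   -5
                     0]]<stdin>:11: RuntimeWarning: invalid value encountered in cast
```

```bash
cat > fit.py <<'E'
from m import *
from scipy.optimize import minimize
def fitrect(q,L,B,x0):
    # points q inside; density-agnostic: rasterise to 2 mm grid, maximise IoU softly
    def f(p):
        c,s=np.cos(p[2]),np.sin(p[2]); d=q-p[:2]; a=d@[c,s]; b=d@[-s,c]
        ins=1/(1+np.exp((np.abs(a)-L/2)/1.5))/(1+np.exp((np.abs(b)-B/2)/1.5))
        return -ins.sum()
    best=min((minimize(f,np.array(x0)+[0,0,t],method='Nelder-Mead',options=dict(initial_simplex=np.array(x0)+[0,0,t]+np.array([[0,0,0],[8,0,0],[0,8,0],[0,0,.1]]))) for t in(-.15,-.05,.05,.15)),key=lambda r:r.fun)
    return best.x.round(3),round(-best.fun,0),len(q)
E
python3 - <<'E'
from fit import *
T=np.load('top0.npz'); W=world('top',T['d']); p=T['p']
hsv=cv2.cvtColor(p,cv2.COLOR_RGB2HSV)
m=np.zeros((400,640),bool); m[180:262,300:360]=True
g=m&(hsv[...,1]<70)&~np.isnan(W[...,2])
n,l,st,_=cv2.connectedComponentsWithStats(g.astype(np.uint8)); k=1+st[1:,4].argmax(); g=l==k
q=W[g][:,:2]; print('bbox',st[k]); print('stand',fitrect(q,170,80,[526,-27,-.1]), cv2.minAreaRect(q.astype(np.float32)))
low=g&(W[...,2]<14); print(fitrect(W[low][:,:2],170,80,[526,-27,-.1]))
m[:]=False; m[182:265,385:462]=True
g=m&(hsv[...,1]>0)&~np.isnan(W[...,2])
md=cv2.medianBlur(np.nan_to_num(W[...,2]).astype(np.float32),5); g=g&(md>4)
n,l,st,_=cv2.connectedComponentsWithStats(g.astype(np.uint8)); k=1+st[1:,4].argmax(); g=l==k
print('tray',fitrect(W[g][:,:2],150,140,[527,-263,0]),fitrect(W[g][:,:2],140,150,[527,-263,0]),cv2.minAreaRect(W[g][:,:2].astype(np.float32)))
# stand upper parts: z>65, fit centreline y(x)
s=W[180:262,300:360].reshape(-1,3); u=s[(s[:,2]>60)]
print('sleeve', np.median(s[s[:,2]>190],0), np.median(s[(s[:,2]>95)&(s[:,2]<113)],0))
for x in range(440,620,10):
    r=u[(abs(u[:,0]-x)<5)]
    if len(r)>4: print(x,len(r),np.percentile(r[:,1],[4,96]).round(1),np.percentile(r[:,2],[5,50,95]).round(0))
vis=cv2.resize(p[140:320,180:480,::-1],None,fx=2.6,fy=2.6,interpolation=cv2.INTER_CUBIC); cv2.imwrite('pics/c0.png',vis)
E
```

```text
bbox [ 312  187   37   68 1963]
stand (array([ 5.32164e+02, -2.48780e+01, -1.26000e-01]), np.float64(1903.0), 1963) ((534.8285522460938, -25.535640716552734), (79.8292465209961, 173.24618530273438), 82.86369323730469)
(array([ 5.32162e+02, -2.48780e+01, -1.26000e-01]), np.float64(1030.0), 1090)
tray (array([ 5.27918e+02, -2.65934e+02, -1.70000e-01]), np.float64(3053.0), 3156) (array([ 5.29073e+02, -2.66217e+02, -1.70000e-01]), np.float64(2974.0), 3156) ((527.9339599609375, -265.81939697265625), (144.92385864257812, 148.79383850097656), 80.82766723632812)
sleeve [544.06310215 -27.87308054 205.77177965] [532.48505706 -25.72866814 101.58254623]
490 66 [-42.  -1.] [62. 65. 67.]
500 74 [-43.2   0.4] [63. 70. 94.]
510 77 [-45.4  -2. ] [68. 75. 96.]
520 90 [-45.4  -3.4] [74. 80. 98.]
530 83 [-46.8  -4.4] [ 77.  84. 104.]
540 105 [-47.1  -6.8] [ 76.  91. 208.]
550 76 [-45.8  -9.2] [ 67. 106. 207.]
560 52 [-48.  -11.6] [ 71. 118. 179.]
570 60 [-45.2 -13.8] [ 75. 122. 127.]
580 52 [-50.2 -14.1] [ 81.  89. 126.]
590 57 [-50.  -16.3] [ 83.  89. 111.]
600 55 [-50.1 -16.3] [85. 90. 93.]
```

View pics/c0.png

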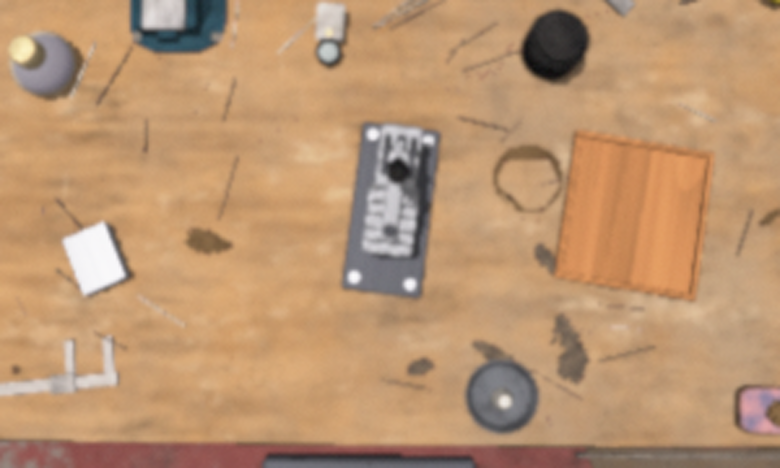

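The crop shows the stand's plate corners (372,132),(430,140),(354,277),(410,285) sloped slightly, with the sleeve end at (397,168) and the tray at (635,215). These agree with the fits: stand origin ≈ (524,-24), yaw -0.126; tray (528,-266), yaw -0.17.

```bash
cat > go.py <<'E'
from h import *
import sys
Y=-0.126; O=np.array([523.6,-23.9]); ex=np.array([np.cos(Y),np.sin(Y)]); ey=np.array([-ex[1],ex[0]])
def S(x,y,z): return np.r_[O+x*ex+y*ey,z]      # stand frame -> world
def to(P,yaw=None,at=None):                     # tool-axis shares from current (or given) TCP
    o=bot.get_obs(); p=o['tool_pos'] if at is None else at; y=o['tcp_rot'][2]
    t=(0 if yaw is None else -((yaw-y+np.pi/2)%np.pi-np.pi/2))
    d=np.array(P)-p; c,s=np.cos(y),np.sin(y)
    return dict(shift=(np.array([c*d[0]+s*d[1], s*d[0]-c*d[1], -d[2]])/500).round(4),turn=round(t/(np.pi/2),4),mm=d.round(1))
def pose():
    o=bot.get_obs(); d=o['tool_pos'][:2]-O
    print('stand-frame TCP',np.round([d@ex,d@ey,o['tool_pos'][2]],1),'yaw',round(o['tcp_rot'][2],3),'F',o['contact_force'].round(1),'w',round(o['grip_width'],1),'ff',round(o['finger_force'],1),'t',round(o['time'],2))
E
python3 -c "
from go import *
print(to(S(26,0,240),Y)); pose()"
```

```text
{'shift': array([-1.0517, -0.7259, -0.0682]), 'turn': np.float64(-0.1412), 'mm': array([ 370.7, -520.4,   34.1])}
stand-frame TCP [-407.1  469.7  205.9] yaw 2.794 F [0.4 0.3 1. ] w 91.8 ff 0.0 t 0.1
```

>>> step_arm --pt "1 0 0 -0.07 0" --pt "1 -0.075 -0.052 0 0" --pt "1 -0.075 -0.052 0 0" --pt "1 -0.075 -0.052 0 0" --pt "1 -0.075 -0.052 0 0" --pt "1 -0.075 -0.052 0 0" --pt "1 -0.075 -0.052 0 0" --pt "1 -0.075 -0.052 0 0"

```text
time: 0.9
tool_pos: [364.2, 231.3, 241.4]
tcp_rot: [3.142, -0.0, 2.794]
contact_force: [0.4, -0.2, -0.0]
grip_width: 91.4
finger_force: 0.0
```

>>> step_arm --pt "1 -0.075 -0.052 0 0" --pt "1 -0.075 -0.052 0 0" --pt "1 -0.075 -0.052 0 0" --pt "1 -0.075 -0.052 0 0" --pt "1 -0.075 -0.052 0 0" --pt "1 0 0 0 -0.07" --pt "1 0 0 0 -0.07" --pt "1 0 0 0 0"

```text
time: 1.7
tool_pos: [495.5, 46.5, 241.0]
tcp_rot: [3.142, -0.001, 3.014]
contact_force: [-0.3, -0.4, -0.6]
grip_width: 92.0
finger_force: 0.0
```

```bash
python3 -c "
from go import *
print(to(S(26,0,240),Y)); pose()"
```

```text
{'shift': array([-0.1257, -0.1323,  0.002 ]), 'turn': np.float64(-0.0012), 'mm': array([ 53.9, -73.6,  -1. ])}
stand-frame TCP [-36.7  66.3 241. ] yaw 3.014 F [-0.3 -0.4 -0.6] w 92.0 ff 0.0 t 1.7
```

>>> step_arm --pt "1 -0.063 -0.066 0 0" --pt "1 -0.063 -0.066 0 0" --pt "1 0 0 0 0" --pt "1 0 0 0.06 0" --pt "1 0 0 0.066 0" --pt "1 0 0 0 0"

```text
time: 2.3
tool_pos: [546.5, -25.4, 174.5]
tcp_rot: [3.141, -0.009, 3.012]
contact_force: [0.4, 0.2, 0.2]
grip_width: 91.7
finger_force: 0.0
```

```bash
python3 -c "
from go import *
pose(); cap('side','s1.png'); 
import cv2; a=cv2.imread('pics/s1.png')[110:260,230:430]; cv2.imwrite('pics/s1c.png',cv2.resize(a,None,fx=3,fy=3))"
```

```text
stand-frame TCP [ 22.9   1.4 174.5] yaw 3.012 F [0.4 0.2 0.2] w 91.7 ff 0.0 t 2.3
```

View pics/s1c.png

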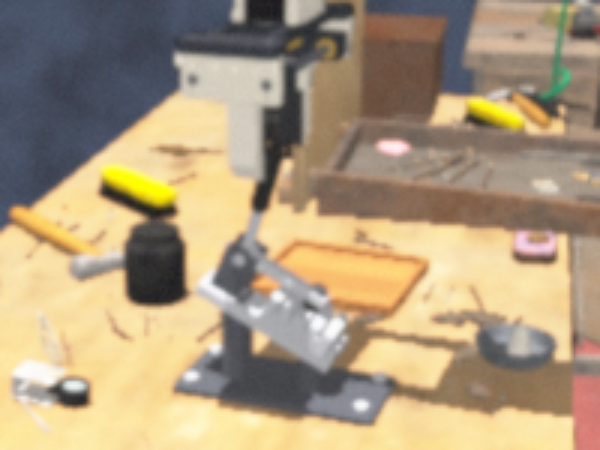

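The picture shows the gripper straddling the sleeve (crop (260,160)), with the block and clamp below it clear. Closing now.

>>> step_arm --pt "0 0 0 0 0" --pt "0 0 0 0 0" --pt "0 0 0 0 0" --pt "0 0 0 0 0" --pt "0 0 0 0 0"

```text
time: 2.85
tool_pos: [549.9, -26.6, 179.0]
tcp_rot: [3.142, 0.001, 3.014]
contact_force: [-0.2, 0.7, -0.4]
grip_width: 56.1
finger_force: 0.0
```

```bash
python3 -c "
from go import *
pose(); r=75; p0=np.array([22.9,174.5+8])
for a in range(-15,96,10):
    t=np.radians(a); g=np.array([45.4+r*np.sin(t),114.7+r*np.cos(t)]); d=g-p0; p0=g; print(a,g.round(1),'rowx',(-d[0]/500).round(4),'rowz',(-d[1]/500).round(4))"
```

```text
stand-frame TCP [ 26.4   0.6 179. ] yaw 3.014 F [-0.2  0.7 -0.4] w 56.1 ff 0.0 t 2.85
-15 [ 26.  187.1] rowx -0.0062 rowz -0.0093
-5 [ 38.9 189.4] rowx -0.0257 rowz -0.0045
5 [ 51.9 189.4] rowx -0.0261 rowz -0.0
15 [ 64.8 187.1] rowx -0.0257 rowz 0.0045
25 [ 77.1 182.7] rowx -0.0246 rowz 0.0089
35 [ 88.4 176.1] rowx -0.0226 rowz 0.0131
45 [ 98.4 167.7] rowx -0.02 rowz 0.0168
55 [106.8 157.7] rowx -0.0168 rowz 0.02
65 [113.4 146.4] rowx -0.0131 rowz 0.0226
75 [117.8 134.1] rowx -0.0089 rowz 0.0246
85 [120.1 121.2] rowx -0.0045 rowz 0.0257
95 [120.1 108.2] rowx -0.0 rowz 0.0261
```

>>> step_arm --pt "0 0 0 0 0" --pt "0 0 0 0 0" --pt "0 0 0 0 0" --pt "0 0 0 0 0" --pt "0 0 0 0 0" --pt "0 0 0 0 0" --pt "0 0 0 0 0"

```text
time: 3.55
tool_pos: [549.5, -28.5, 178.5]
tcp_rot: [-3.138, -0.0, 3.013]
contact_force: [-1.1, -5.6, 0.0]
grip_width: 14.3
finger_force: 30.0
```

>>> step_arm --pt "0 -0.026 -0.0 -0.004 0" --pt "0 -0.026 0 0 0" --pt "0 -0.026 0 0.0045 0" --pt "0 -0.0245 0 0.009 0"

```text
time: 3.95
tool_pos: [601.4, -35.0, 176.2]
tcp_rot: [-3.139, 0.003, 3.013]
contact_force: [-3.5, -5.2, 12.7]
grip_width: 13.5
finger_force: 30.0
```

>>> step_arm --pt "0 -0.0225 0 0.013 0" --pt "0 -0.02 0 0.017 0" --pt "0 -0.017 0 0.02 0" --pt "0 -0.013 0 0.0225 0" --pt "0 -0.009 0 0.0245 0" --pt "0 -0.0045 0 0.0255 0" --pt "0 0 0 0.024 0" --pt "0 0 0 0 0"

```text
time: 4.75
tool_pos: [651.4, -41.3, 102.9]
tcp_rot: [-3.14, 0.02, 3.013]
contact_force: [20.7, -6.6, 1.2]
grip_width: 14.8
finger_force: 30.0
```

```bash
python3 -c "
from go import *
pose()"
```

```text
stand-frame TCP [128.9  -1.2 102.9] yaw 3.013 F [20.7 -6.6  1.2] w 14.8 ff 30.0 t 4.75
```

>>> step_arm --pt "0 0 0 0 0"

```text
time: 4.85
tool_pos: [651.2, -41.3, 103.6]
tcp_rot: [-3.14, 0.02, 3.013]
contact_force: [20.4, -6.3, 0.3]
grip_width: 15.0
finger_force: 30.0
```

```bash
python3 -c "
from go import *
pose(); cap('side','s2.png'); 
import cv2; a=cv2.imread('pics/s2.png')[110:260,230:430]; cv2.imwrite('pics/s2c.png',cv2.resize(a,None,fx=3,fy=3))"
```

```text
stand-frame TCP [128.8  -1.2 103.6] yaw 3.013 F [20.4 -6.3  0.3] w 15.0 ff 30.0 t 4.85
```

View pics/s2c.png

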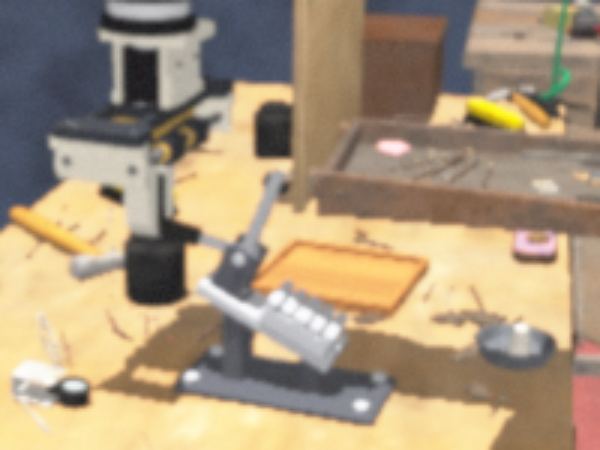

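The clamp is open, with the arm upright (pad at (275,182)) and the gripper on the lowered handle (195,240). The jar is untouched. Releasing and rising.

>>> step_arm --pt "1 0 0 0 0" --pt "1 0 0 0 0" --pt "1 0 0 0 0" --pt "1 0 0 0 0" --pt "1 0 -0.005 -0.08 0" --pt "1 0 0 -0.09 0" --pt "1 0 0 -0.09 0" --pt "1 0 0 -0.03 0"

```text
time: 5.7
tool_pos: [644.3, -41.2, 251.3]
tcp_rot: [-3.141, 0.008, 3.014]
contact_force: [0.4, -0.7, -0.3]
grip_width: 74.3
finger_force: 0.0
```

>>> step_arm --pt "1 0.07 0 0 0" --pt "1 0.07 0 0 0" --pt "1 0.07 0 0 0" --pt "1 0.07 0 0 0" --pt "1 0 0 0 0" --pt "1 0 0 0 0"

```text
time: 6.3
tool_pos: [504.0, -23.1, 246.1]
tcp_rot: [3.142, 0.001, 3.014]
contact_force: [0.5, -0.4, 0.6]
grip_width: 91.7
finger_force: 0.0
```

```bash
python3 -c "
from go import *
pose(); print(to(S(-21,-2,50),Y))"
```

```text
stand-frame TCP [-19.6  -1.7 246.1] yaw 3.014 F [ 0.5 -0.4  0.6] w 91.7 ff 0.0 t 6.3
{'shift': array([ 0.0029, -0.0006,  0.3922]), 'turn': np.float64(-0.0011), 'mm': array([-1.500e+00, -1.000e-01, -1.961e+02])}
```

>>> step_arm --pt "1 0.003 0 0.08 0" --pt "1 0 0 0.08 0" --pt "1 0 0 0.08 0" --pt "1 0 0 0.08 0" --pt "1 0 0 0.04 0" --pt "1 0 0 0.032 0" --pt "0 0 0 0 0" --pt "0 0 0 0 0"

```text
time: 7.1
tool_pos: [503.4, -23.2, 49.4]
tcp_rot: [3.141, -0.0, 3.014]
contact_force: [-0.1, -0.6, 0.5]
grip_width: 79.9
finger_force: 0.0
```

>>> step_arm --pt "0 0 0 0 0" --pt "0 0 0 0 0" --pt "0 0 0 0 0" --pt "0 0 0 0 0" --pt "0 0 0 0 0" --pt "0 0 0 0 0" --pt "0 0 0 0 0"

```text
time: 7.8
tool_pos: [502.7, -23.0, 49.8]
tcp_rot: [3.142, 0.001, 3.014]
contact_force: [-0.5, 0.9, 4.1]
grip_width: 43.6
finger_force: 30.0
```

```bash
python3 -c "
from go import *
pose(); cap('side','s3.png'); 
import cv2; a=cv2.imread('pics/s3.png')[110:260,230:430]; cv2.imwrite('pics/s3c.png',cv2.resize(a,None,fx=3,fy=3))"
```

```text
stand-frame TCP [-20.8  -1.8  49.8] yaw 3.014 F [-0.5  0.9  4.1] w 43.6 ff 30.0 t 7.8
```

View pics/s3c.png

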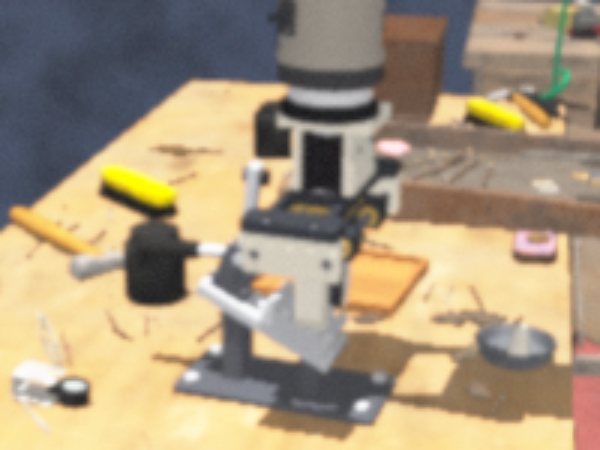

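The picture shows both fingers on the low end of the grooved block (310,310) with the gripper clear of the upright clamp arm (255,175). The width of 43.6 mm also says the grip is right. Lifting.

>>> step_arm --pt "0 0.01 0 -0.05 0" --pt "0 0.01 0 -0.06 0" --pt "0 0.01 0 -0.06 0" --pt "0 0 0 -0.06 0" --pt "0 0 0 0 0" --pt "0 0 0 0 0"

```text
time: 8.45
tool_pos: [487.3, -21.1, 163.9]
tcp_rot: [3.142, -0.0, 3.014]
contact_force: [-0.6, -1.0, -3.5]
grip_width: 43.4
finger_force: 30.0
```

```bash
python3 -c "
from go import *
pose(); print(to([511,-264,160])); p,d=cap('side'); W=world('side',d)
w=W[100:260,230:430].reshape(-1,3); q=w-np.r_[bot.get_obs()['tool_pos']]; a=q[:,:2]@ex; b=q[:,:2]@ey; m=(abs(b+10)<40)&(abs(a)<80)&(abs(q[:,2])<50)
for x in range(-40,80,10):
    k=m&(abs(a-x)<5); 
    if k.sum()>5: print(x,k.sum(),np.percentile(q[k,2],[5,95]).round(1))"
```

```text
stand-frame TCP [-36.4  -1.8 163.9] yaw 3.014 F [-0.6 -1.  -3.5] w 43.4 ff 30.0 t 8.45
{'shift': array([-0.109 , -0.4758,  0.0078]), 'turn': 0.0, 'mm': array([  23.7, -242.9,   -3.9])}
-10 124 [ 0.8 47. ]
0 98 [ 1.1 46. ]
10 38 [ 2.7 22.7]
20 50 [ 7.8 31.4]
30 70 [12.8 35.2]
40 51 [15.9 36.9]
60 11 [11.5 22.5]
70 87 [-48.4  25.3]
```

>>> step_arm --pt "0 -0.018 -0.08 0 0" --pt "0 -0.018 -0.08 0 0" --pt "0 -0.018 -0.08 0 0" --pt "0 -0.018 -0.08 0 0" --pt "0 -0.018 -0.08 0 0" --pt "0 -0.018 -0.076 0 0" --pt "0 0 0 0 0" --pt "0 0 0 0.07 0"

```text
time: 9.3
tool_pos: [512.5, -266.4, 130.7]
tcp_rot: [-3.139, 0.005, 3.011]
contact_force: [0.4, -1.5, -2.3]
grip_width: 43.4
finger_force: 30.0
```

>>> step_arm --pt "0 0 0 0.07 0" --pt "0 0 0 0.06 0" --pt "0 0 0 0.045 0" --pt "0 0 0 0.02 0" --pt "0 0 0 0 0" --pt "0 0 0 0 0"

```text
time: 9.9
tool_pos: [511.1, -264.0, 32.3]
tcp_rot: [-3.142, 0.0, 3.014]
contact_force: [0.4, -0.6, -2.1]
grip_width: 43.3
finger_force: 30.0
```

```bash
python3 -c "
from go import *
pose(); print(to([511,-264,20]))"
```

```text
stand-frame TCP [  17.8 -239.8   32.3] yaw 3.014 F [ 0.4 -0.6 -2.1] w 43.3 ff 30.0 t 9.9
{'shift': array([0.0003, 0.0001, 0.0246]), 'turn': 0.0, 'mm': array([ -0.1,   0. , -12.3])}
```

>>> step_arm --pt "0 0 0 0.012 0" --pt "0 0 0 0.012 0" --pt "0 0 0 0 0" --pt "0.65 0 0 0 0" --pt "0.65 0 0 0 0" --pt "0.65 0 0 0 0" --pt "0.65 0 0 0 0"

```text
time: 10.6
tool_pos: [511.1, -264.3, 20.4]
tcp_rot: [-3.141, 0.001, 3.014]
contact_force: [-0.7, -0.5, -0.2]
grip_width: 59.7
finger_force: 0.0
```

>>> step_arm --pt "0.65 0 0 -0.03 0" --pt "0.65 0 0 -0.08 0" --pt "0.65 0 0 -0.09 0" --pt "1 0 0 -0.09 0" --pt "1 0 0 -0.09 0" --pt "1 0 0 -0.05 0" --pt "1 0 0.08 0 0" --pt "1 0 0.08 0 0"

```text
time: 11.4
tool_pos: [521.3, -184.8, 236.2]
tcp_rot: [-3.141, 0.003, 3.011]
contact_force: [-0.5, 0.2, -0.5]
grip_width: 91.1
finger_force: 0.0
```

```bash
python3 -c "
from m import *
from go import pose,to
pose(); p,d=cap('top'); W=world('top',d)
hsv=cv2.cvtColor(p,cv2.COLOR_RGB2HSV)
g=np.zeros((400,640),bool); g[190:258,395:455]=True; g&=(hsv[...,1]<70)&(W[...,2]<60); w=W[g]; print(len(w),cv2.minAreaRect(w[:,:2].astype(np.float32)),np.nanpercentile(w[:,2],[5,25,50,75,95]))
print(rect(W,195,240,218,262,12,40))
"
```

```text
stand-frame TCP [  18.  -159.9  236.2] yaw 3.011 F [-0.5  0.2 -0.5] w 91.1 ff 0.0 t 11.4
58 ((520.5927124023438, -234.39195251464844), (159.87815856933594, 99.9033203125), 46.994354248046875) [ 1.44779891  6.90964471 13.0846626  26.56965816 29.65478704]
(417, array([481.6, 269.4]), array([58.9, 47.1]), 24.4, np.float64(21.5))
```

```bash
python3 -c "
from go import *
pose(); print(to([465.1,262.7,236],0.416),bot.get_obs()['joint_positions'].round(2))"
```

```text
stand-frame TCP [  17.4 -153.4  235.9] yaw 3.015 F [ 0.6  5.3 -0.6] w 91.1 ff 0.0 t 11.45
{'shift': array([ 2.230e-01,  8.607e-01, -1.000e-04]), 'turn': np.float64(-0.3451), 'mm': array([-5.65e+01,  4.41e+02,  1.00e-01])} [-0.47  0.37  1.4   0.    1.37 -1.92]
```

>>> step_arm --pt "1 0.022 0.086 0 0" --pt "1 0.022 0.086 0 0" --pt "1 0.022 0.086 0 0" --pt "1 0.022 0.086 0 0" --pt "1 0.022 0.086 0 0" --pt "1 0.022 0.086 0 0" --pt "1 0.022 0.086 0 0" --pt "1 0.022 0.086 0 0"

```text
time: 12.25
tool_pos: [477.2, 169.3, 235.4]
tcp_rot: [3.141, 0.001, 3.014]
contact_force: [0.9, 0.3, -0.5]
grip_width: 91.6
finger_force: 0.0
```

>>> step_arm --pt "1 0.022 0.086 0 0" --pt "1 0.022 0.086 0 0" --pt "1 0 0 0 -0.08" --pt "1 0 0 0 -0.09" --pt "1 0 0 0 -0.09" --pt "1 0 0 0 -0.085" --pt "1 0 0 0 0" --pt "1 0 0 0 0"

```text
time: 13.05
tool_pos: [466.8, 255.7, 235.1]
tcp_rot: [3.142, 0.0, -2.731]
contact_force: [-0.3, -0.0, 0.5]
grip_width: 91.7
finger_force: 0.0
```

```bash
cat > tray.py <<'E'
from m import *
p,d=cap('top'); W=world('top',d)
hsv=cv2.cvtColor(p,cv2.COLOR_RGB2HSV)
g=np.zeros((400,640),bool); g[190:258,395:455]=True; g&=(hsv[...,1]<70)&(W[...,2]<60); w=W[g]; print(len(w),cv2.minAreaRect(w[:,:2].astype(np.float32)),np.nanpercentile(w[:,2],[5,25,50,75,95]).round(1))
print('clamp top',rect(W,300,360,180,262,140,300))
E
python3 -c "
from go import *
pose(); print(to([465.1,262.7,13],0.416))
import tray"
```

```text
stand-frame TCP [-91.5 270.2 235.1] yaw -2.731 F [-0.3 -0.   0.5] w 91.7 ff 0.0 t 13.05
{'shift': array([-0.0024,  0.0142,  0.4442]), 'turn': np.float64(-0.0036), 'mm': array([  -1.7,    7. , -222.1])}
469 ((530.1358642578125, -268.30108642578125), (55.06694030761719, 65.13555908203125), 83.0201187133789) [ 8.8 23.8 26.6 28.1 29.6]
clamp top (59, array([558.6, -28.5]), array([19.9, 12.9]), 0.7, np.float64(187.2))
```

>>> step_arm --pt "1 -0.002 0.014 0.09 -0.004" --pt "1 0 0 0.09 0" --pt "1 0 0 0.09 0" --pt "1 0 0 0.09 0" --pt "1 0 0 0.05 0" --pt "1 0 0 0.034 0" --pt "1 0 0 0 0" --pt "0 0 0 0 0"

```text
time: 13.9
tool_pos: [465.2, 262.7, 13.4]
tcp_rot: [3.142, 0.0, -2.723]
contact_force: [-0.7, -0.2, -0.1]
grip_width: 87.4
finger_force: 0.0
```

>>> step_arm --pt "0 0 0 0 0" --pt "0 0 0 0 0" --pt "0 0 0 0 0" --pt "0 0 0 0 0" --pt "0 0 0 0 0" --pt "0 0 0 0 0" --pt "0 0 0 0 0" --pt "0 0 0 0 0"

```text
time: 14.7
tool_pos: [464.9, 262.6, 13.0]
tcp_rot: [3.142, 0.0, -2.721]
contact_force: [-0.4, 0.4, 0.4]
grip_width: 24.8
finger_force: 0.0
```

```bash
python3 -c "
from go import *
pose()"
```

```text
stand-frame TCP [-94.2 276.9  13. ] yaw -2.721 F [-0.4  0.4  0.4] w 24.8 ff 0.0 t 14.7
```

```bash
python3 -c "
from m import *
p,d=cap('side'); W=world('side',d); T=np.load('top0.npz')
a=cv2.resize(p[200:360,230:430,::-1],None,fx=2.5,fy=2.5); 
p2,d2=cap('top'); b=cv2.resize(p2[200:300,180:280,::-1],None,fx=4,fy=4)
cv2.imwrite('pics/m1.png',cv2.hconcat([a[:400],b]) if a.shape[0]==400 else a); print(rect(W,280,360,280,335,14,26)); pp=bot.get_obs(); print(pp['grip_width'],pp['joint_positions'].round(2))"
```

```text
(569, array([481.5, 270.9]), array([59.7, 48.4]), 23.4, np.float64(20.9))
16.614131089214943 [ 0.37  0.59  1.73  0.    0.82 -1.62]
```

```bash
python3 -c "
import cv2;a=cv2.imread('pics/m1.png');print(a.shape);cv2.imwrite('pics/m2.png',cv2.resize(a,(800,int(800*a.shape[0]/a.shape[1]))))"
```

```text
(400, 900, 3)
```

View pics/m2.png

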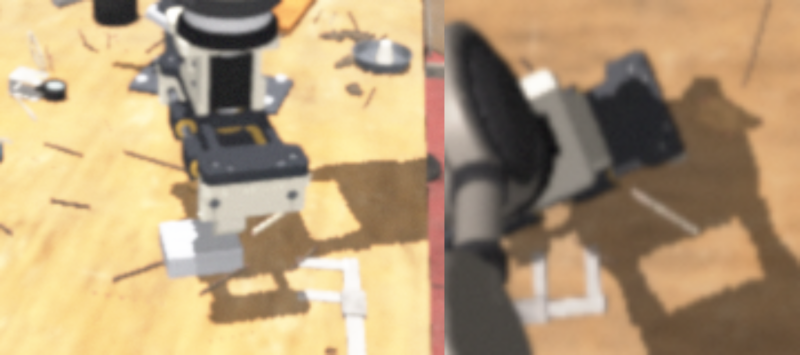

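```bash
python3 -c "
from go import *
def pr(n,P):
    c=bot.camera_params(n); f=200/np.tan(np.radians(c['fov_y'])/2); K=np.array([[f,0,c['cx']],[0,f,c['cy']],[0,0,1]])
    return cv2.projectPoints(np.array(P,float).reshape(-1,3),np.array(c['rvec']),np.array(c['tvec']),K,np.array([c['k1'],0,0,0.]))[0][:,0].round(0).tolist()
o=bot.get_obs(); t=o['tool_pos']; y=o['tcp_rot'][2]; tx=np.array([np.cos(y),np.sin(y),0]); ty=np.array([np.sin(y),-np.cos(y),0])
print(pr('side',[t,t+[0,0,60],t+25*ty,[481.6,270,22]])); print([( (u-230)*2.5*.889,(v-200)*2.5*.889) for u,v in pr('side',[t,t+[0,0,60],[481.6,270,22]])])
p,d=cap('side'); W=world('side',d); q=W-t; A=q@tx;B=q@ty
m=(abs(A)<40)&(abs(B)<60)&(q[...,2]<120)&(q[...,2]>-30)
for z in range(-10,120,10):
    k=m&(abs(q[...,2]-z)<5); print(z,k.sum(),np.percentile(A[k],[5,50,95]).round(0) if k.sum() else '',np.percentile(B[k],[5,50,95]).round(0) if k.sum() else '')
pose()"
```

```text
[[329.0, 308.0], [330.0, 280.0], [333.0, 317.0], [319.0, 305.0]]
[(220.0275, 240.03), (222.25, 177.8), (197.8025, 233.3625)]
-10 1001 [-35.   7.  37.] [-40.  29.  57.]
0 132 [-38. -14.   9.] [21. 23. 24.]
10 423 [-38. -18.   7.] [-17.   7.  23.]
20 11 [-12.  -1.   8.] [13. 15. 18.]
30 32 [-12.  -5.   8.] [14. 24. 27.]
40 36 [-11.  -0.   9.] [25. 26. 28.]
50 0  
60 0  
70 0  
80 0  
90 30 [-37. -36. -30.] [-25.  26.  41.]
100 111 [-37. -33. -20.] [-56.  -8.  41.]
110 341 [-36. -24.  16.] [-31.  19.  38.]
stand-frame TCP [-94.3 276.8  13. ] yaw -2.721 F [-0.9 -0.5 -0.1] w 12.5 ff 0.0 t 14.85
```

The fingers closed to 12 mm without meeting anything, although both cameras put the block between them. I'll open, and probe by touch before trusting either measurement.

>>> step_arm --pt "1 0 0 0 0" --pt "1 0 0 0 0" --pt "1 0 0 0 0" --pt "1 0 0 0 0" --pt "1 0 0 0 0" --pt "1 0 0 0 0" --pt "1 0 0 0 0" --pt "1 0 0 0 0"

```text
time: 15.65
tool_pos: [464.9, 262.6, 13.0]
tcp_rot: [3.142, 0.0, -2.721]
contact_force: [0.3, 0.4, -0.4]
grip_width: 72.0
finger_force: 0.0
```

```bash
python3 -c "
from go import *
pose(); p,d=cap('side'); W=world('side',d); o=bot.get_obs(); t=o['tool_pos']; y=o['tcp_rot'][2]; tx=np.array([np.cos(y),np.sin(y),0]); ty=np.array([np.sin(y),-np.cos(y),0])
q=W-t; A=q@tx;B=q@ty
m=(abs(A)<60)&(abs(B)<75)&(q[...,2]<120)&(q[...,2]>-30)
for z in range(0,60,10):
    k=m&(abs(q[...,2]-z)<5); print(z,k.sum(),np.percentile(A[k],[5,50,95]).round(0) if k.sum() else '',np.percentile(B[k],[5,50,95]).round(0) if k.sum() else '')
a=cv2.resize(p[250:350,260:400,::-1],None,fx=5,fy=5); cv2.imwrite('pics/s5.png',a)"
```

```text
stand-frame TCP [-94.2 276.9  13. ] yaw -2.721 F [ 0.3  0.4 -0.4] w 72.0 ff 0.0 t 15.65
0 182 [-48. -22.   8.] [-4. 22. 24.]
10 437 [-46. -26.  -5.] [-19.   2.  23.]
20 8 [-10.  -1.   6.] [41. 43. 45.]
30 34 [-12.  -2.  10.] [45. 52. 54.]
40 72 [-12.  -3.   9.] [45. 54. 55.]
50 71 [-12.  -3.   9.] [45. 54. 56.]
```

View pics/s5.png

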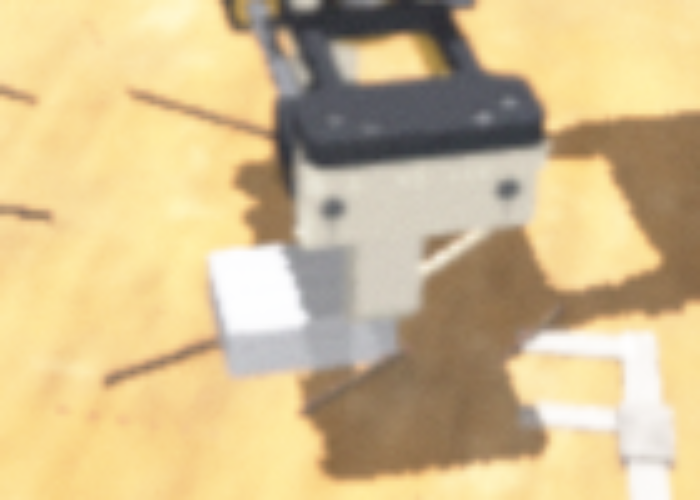

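The picture shows the near fingertip ending at (390,315), above the block's side face (bottom at (390,350)). The tips really hover at z ≈ 30 mm, some 28 mm higher than the stated 11 mm ahead of the TCP would put them. That explains the empty closing. I'll go lower in small steps and watch the force.

>>> step_arm --pt "1 0 0 0.012 0" --pt "1 0 0 0.012 0" --pt "1 0 0 0 0" --pt "1 0 0 0 0"

```text
time: 16.1
tool_pos: [464.7, 262.5, 0.6]
tcp_rot: [3.141, -0.001, -2.721]
contact_force: [0.9, 0.2, -0.2]
grip_width: 91.7
finger_force: 0.0
```

```bash
cat > tip.py <<'E'
from go import *
pose(); p,d=cap('side'); W=world('side',d); o=bot.get_obs(); t=o['tool_pos']; y=o['tcp_rot'][2]; tx=np.array([np.cos(y),np.sin(y),0]); ty=np.array([np.sin(y),-np.cos(y),0])
q=W-t; A=q@tx;B=q@ty; w=o['grip_width']
m=(abs(A)<14)&(B>w/2-8)&(B<w/2+25)&(B>27)
for z in range(0,80,4):
    k=m&(abs(W[...,2]-z)<2); print(z,k.sum(),np.percentile(B[k],[5,95]).round(0) if k.sum() else '')
E
python3 tip.py
```

```text
stand-frame TCP [-94.5 276.8   0.6] yaw -2.721 F [ 0.9  0.2 -0.2] w 91.7 ff 0.0 t 16.1
0 188 [39. 68.]
4 0 
8 0 
12 0 
16 0 
20 4 [50. 52.]
24 3 [53. 54.]
28 11 [52. 60.]
32 12 [58. 64.]
36 29 [56. 65.]
40 28 [52. 66.]
44 31 [59. 66.]
48 32 [52. 66.]
52 28 [53. 66.]
56 35 [55. 67.]
60 31 [58. 67.]
64 25 [64. 67.]
68 24 [64. 67.]
72 3 [67. 67.]
76 0
```

Confirmed: with the TCP at 0.6 mm the tips are at about 18 mm and nothing touches. Lowering another 13 mm puts the tips at about 5 mm.

>>> step_arm --pt "1 0 0 0.014 0" --pt "1 0 0 0.013 0" --pt "1 0 0 0 0" --pt "0 0 0 0 0" --pt "0 0 0 0 0" --pt "0 0 0 0 0" --pt "0 0 0 0 0"

```text
time: 16.85
tool_pos: [465.0, 262.7, -12.3]
tcp_rot: [3.142, 0.0, -2.721]
contact_force: [-0.3, 0.6, 0.2]
grip_width: 64.3
finger_force: 0.0
```

>>> step_arm --pt "0 0 0 0 0" --pt "0 0 0 0 0" --pt "0 0 0 0 0" --pt "0 0 0 0 0" --pt "0 0 0 0 0"

```text
time: 17.35
tool_pos: [465.0, 262.5, -12.4]
tcp_rot: [-3.142, 0.0, -2.721]
contact_force: [-1.1, -1.3, 1.9]
grip_width: 45.7
finger_force: 29.9
```

```bash
python3 -c "
from go import *
pose()"
```

```text
stand-frame TCP [-94.2 276.8 -12.4] yaw -2.721 F [-1.1 -1.3  1.9] w 45.7 ff 29.9 t 17.35
```

Gripped at 45.7 mm, 30 N. Lifting and carrying to the low side of the stand.

>>> step_arm --pt "0 0 0 -0.05 0" --pt "0 0 0 -0.08 0" --pt "0 0 0 -0.09 0" --pt "0 0 0 -0.09 0" --pt "0 0 0 0 0.08" --pt "0 0 0 0 0.09" --pt "0 0 0 0 0.09" --pt "0 0 0 0 0.085"

```text
time: 18.15
tool_pos: [464.2, 262.5, 141.9]
tcp_rot: [-3.141, -0.002, 3.014]
contact_force: [-0.5, 0.5, -3.4]
grip_width: 45.7
finger_force: 29.9
```

```bash
python3 -c "
from go import *
pose(); print(to(S(-75,-1.8,142),Y))"
```

```text
stand-frame TCP [-95.  276.6 141.9] yaw 3.014 F [-0.5  0.5 -3.4] w 45.7 ff 29.9 t 18.15
{'shift': array([-4.070e-02, -5.568e-01, -2.000e-04]), 'turn': np.float64(-0.0009), 'mm': array([-1.520e+01, -2.787e+02,  1.000e-01])}
```

>>> step_arm --pt "0 -0.006 -0.08 0 0" --pt "0 -0.006 -0.08 0 0" --pt "0 -0.006 -0.08 0 0" --pt "0 -0.006 -0.08 0 0" --pt "0 -0.006 -0.08 0 0" --pt "0 -0.006 -0.08 0 0" --pt "0 -0.004 -0.076 0 0" --pt "0 0 0 0 0"

```text
time: 18.95
tool_pos: [450.4, -19.4, 142.1]
tcp_rot: [-3.141, -0.001, 3.015]
contact_force: [-0.1, -0.3, -2.8]
grip_width: 45.6
finger_force: 29.9
```

>>> step_arm --pt "0 0 0 0.05 0" --pt "0 0 0 0.06 0" --pt "0 0 0 0 0" --pt "0 0 0 0 0"

```text
time: 19.35
tool_pos: [450.7, -15.2, 87.5]
tcp_rot: [3.141, -0.002, 3.02]
contact_force: [0.8, -0.6, -3.6]
grip_width: 45.6
finger_force: 29.9
```

```bash
cat > blk.py <<'E'
from go import *
pose(); p,d=cap('side'); W=world('side',d); q=W-np.r_[bot.get_obs()['tool_pos']]; a=q[...,:2]@ex; b=q[...,:2]@ey
m=(abs(b-23)<4)&(abs(a)<70)&(q[...,2]>-20)&(q[...,2]<70)
for x in range(-40,70,10):
    k=m&(abs(a-x)<4)
    if k.sum()>3: print(x,k.sum(),np.percentile(q[k,2],[2,98]).round(1),np.percentile(b[k],[50]).round(1))
E
python3 blk.py; python3 -c "
from go import *
print(to(S(-23.5,-1.8,70)))"
```

```text
stand-frame TCP [-73.4  -0.5  87.5] yaw 3.02 F [ 0.8 -0.6 -3.6] w 45.6 ff 29.9 t 19.35
-10 20 [12.4 40.4] [23.8]
0 6 [12.7 16.9] [23.8]
10 8 [11.2 21.8] [23.6]
20 35 [13.3 33.3] [23.8]
30 34 [12.6 33.4] [23.3]
40 31 [12.2 33.7] [23.2]
{'shift': array([-0.0981, -0.0028,  0.0365]), 'turn': 0.0, 'mm': array([ 48.5,  -7.3, -18.3])}
```

>>> step_arm --pt "0 -0.05 -0.0025 0 0" --pt "0 -0.049 0 0 0" --pt "0 0 0 0.036 0" --pt "0 0 0 0 0" --pt "0 0 0 0.016 0" --pt "0 0 0 0.012 0" --pt "0 0 0 0 0"

```text
time: 20.1
tool_pos: [499.5, -22.8, 55.2]
tcp_rot: [3.141, -0.001, 3.02]
contact_force: [-0.9, 0.4, -3.9]
grip_width: 45.6
finger_force: 30.0
```

```bash
python3 blk.py
```

```text
stand-frame TCP [-24.   -2.   55.2] yaw 3.02 F [-0.9  0.4 -3.9] w 45.6 ff 30.0 t 20.1
-10 36 [-18.5  57.1] [22.2]
0 19 [-19.3  17. ] [21.2]
10 20 [-17.2  18.9] [21.7]
20 44 [-11.9  35. ] [23.]
30 39 [-6.9 35.7] [23.2]
40 43 [-3.5 35.9] [22.6]
50 18 [ 0.  28.3] [20.7]
60 12 [ 4.6 17.2] [21.4]
```

Right at contact height. Pressing down gently so the block pivots onto the bed.

>>> step_arm --pt "0 0 0 0.008 0" --pt "0 0 0 0.008 0" --pt "0 0 0 0 0"

```text
time: 20.45
tool_pos: [499.8, -23.1, 47.6]
tcp_rot: [-3.142, -0.0, 3.02]
contact_force: [-3.5, -0.3, 3.2]
grip_width: 45.7
finger_force: 30.0
```

```bash
python3 blk.py
```

```text
stand-frame TCP [-23.7  -2.2  47.6] yaw 3.02 F [-3.5 -0.3  3.2] w 45.7 ff 30.0 t 20.45
-10 29 [-10.2  32.6] [22.5]
0 22 [-13.5  16.8] [21.6]
10 24 [-12.8  18.1] [21.2]
20 44 [-5.1 37.4] [22.4]
30 42 [ 0.8 39.5] [22.3]
40 41 [ 4.9 40.2] [23.5]
50 12 [10.1 20.3] [21.6]
60 13 [13.  25.1] [20.4]
```

Pivoting works with about 7 N. Continuing to 34 mm.

>>> step_arm --pt "0 0 0 0.009 0" --pt "0 0 0 0.009 0" --pt "0 0 0 0.006 0" --pt "0 0 0 0 0"

```text
time: 20.9
tool_pos: [500.6, -23.1, 36.2]
tcp_rot: [-3.142, 0.002, 3.02]
contact_force: [-2.7, -0.2, 3.7]
grip_width: 45.9
finger_force: 30.0
```

```bash
python3 blk.py
```

```text
stand-frame TCP [-22.9  -2.1  36.2] yaw 3.02 F [-2.7 -0.2  3.7] w 45.9 ff 30.0 t 20.9
-10 27 [-0.6 33.2] [22.5]
0 20 [-11.7  17.2] [21.9]
10 19 [-9.8 20. ] [20.9]
20 39 [ 8.8 44.1] [23.6]
30 43 [12.5 48.3] [23.9]
40 37 [16.5 49.5] [22.7]
50 15 [18.6 34.8] [21.5]
60 15 [25.1 38.8] [21.3]
```

>>> step_arm --pt "0 0 0 0.005 0" --pt "0 0 0 0 0" --pt "0.7 0 0 0 0" --pt "0.7 0 0 0 0" --pt "0.7 0 0 0 0" --pt "0.7 0 0 0 0" --pt "0.7 0 0 0 0"

```text
time: 21.65
tool_pos: [500.0, -23.0, 32.9]
tcp_rot: [3.141, -0.0, 3.02]
contact_force: [-0.1, -0.6, 0.3]
grip_width: 64.0
finger_force: 0.0
```

>>> step_arm --pt "0.7 0.01 0 -0.04 0" --pt "0.7 0.02 0 -0.08 0" --pt "0.7 0.02 0 -0.09 0" --pt "0.7 0 0 -0.09 0" --pt "0.7 0 0 -0.09 0" --pt "0.7 0.09 0 0 0" --pt "0.7 0.09 0 0 0" --pt "0.7 0 0 0 0"

```text
time: 22.45
tool_pos: [380.8, -7.9, 227.7]
tcp_rot: [3.141, -0.003, 3.02]
contact_force: [0.8, 0.6, 0.5]
grip_width: 64.4
finger_force: 0.0
```

```bash
cat > chk.py <<'E'
from go import *
pose()
O2=O+ey*-1.9
c,s=np.cos(np.radians(25)),np.sin(np.radians(25))
for n in('side','top'):
    p,d=cap(n); W=world(n,d); q=W[...,:2]-O2; a=q@ex; b=q@ey; z=W[...,2]-56
    bx=a*c+z*s; bz=-a*s+z*c
    m=(bx>-45)&(bx<45)&(abs(b)<35)&(bz>14)&(bz<32)
    w=np.c_[bx[m],b[m],bz[m]]; t=w[(w[:,2]>18)&(w[:,2]<26)]
    k=np.linalg.lstsq(np.c_[t[:,:2],np.ones(len(t))],t[:,2],rcond=None)[0]
    print(n,len(t),'x',np.percentile(t[:,0],[1,99]).round(1),'y',np.percentile(t[:,1],[1,99]).round(1),'plane',k.round(3),cv2.minAreaRect(t[:,:2].astype(np.float32)))
    cv2.imwrite(f'pics/chk_{n}.png',cv2.resize(p[130:270,240:420,::-1],None,fx=4,fy=4,interpolation=cv2.INTER_CUBIC))
E
python3 chk.py
```

```text
stand-frame TCP [-143.7   -2.1  227.7] yaw 3.02 F [0.8 0.6 0.5] w 64.4 ff 0.0 t 22.45
side 254 x [-31.   26.5] y [-20.9  25.5] plane [ 5.0000e-03 -1.1000e-02  2.1543e+01] ((-2.271657943725586, 1.7471027374267578), (58.47149658203125, 48.058349609375), 0.02967669442296028)
top 441 x [-30.9  27.8] y [-22.2  22.6] plane [-3.0000e-03  5.0000e-03  2.1867e+01] ((-1.5326194763183594, 0.1644153594970703), (60.779640197753906, 45.725074768066406), 0.2607472836971283)
```

The fit in bed axes: x ≈ -1.5, y ≈ 0–1.7 mm, flat, turn ≈ 0. Now the handle, using the corrected tip depth.

>>> step_arm --pt "0.7 -0.086 0 0 0" --pt "0.7 -0.086 0 0 0" --pt "0.7 -0.086 0 0 0" --pt "0.7 -0.086 0 0 0" --pt "0.7 -0.086 0 0 0" --pt "0.7 -0.086 0 0 0" --pt "0.7 0 0 0 0" --pt "0.7 0 0 0 0"

```text
time: 23.35
tool_pos: [642.7, -40.5, 225.6]
tcp_rot: [3.141, -0.003, 3.02]
contact_force: [-0.3, 0.1, -0.3]
grip_width: 64.1
finger_force: 0.0
```

```bash
python3 -c "
from go import *
pose(); print(to(S(115,-2.5,73),Y))
p,d=cap('side'); W=world('side',d); q=W[...,:2]-O; a=q@ex; b=q@ey
for x in range(70,145,8):
    k=(abs(a-x)<4)&(abs(b)<14)&(W[...,2]>60)&(W[...,2]<160)
    if k.sum(): print(x,k.sum(),np.percentile(W[k][:,2],[3,97]).round(0),np.median(b[k]).round(1))"
```

```text
stand-frame TCP [120.3  -1.5 225.6] yaw 3.02 F [-0.3  0.1 -0.3] w 64.1 ff 0.0 t 23.35
{'shift': array([ 0.0106, -0.0019,  0.3052]), 'turn': np.float64(0.0028), 'mm': array([  -5.4,   -0.3, -152.6])}
70 19 [ 89. 118.] 4.2
78 20 [ 89. 117.] 4.0
86 19 [107. 119.] 4.3
94 18 [107. 118.] 5.8
102 20 [106. 119.] 5.3
110 23 [104. 118.] 5.7
118 19 [103. 118.] 6.1
126 19 [105. 117.] 5.6
134 16 [105. 116.] 6.7
142 4 [108. 115.] 2.9
```

>>> step_arm --pt "0.7 0.01 -0.001 0.07 0.003" --pt "0.7 0 0 0.08 0" --pt "0.7 0 0 0.08 0" --pt "0.7 0 0 0.05 0" --pt "0.7 0 0 0.024 0" --pt "0.7 0 0 0 0" --pt "0 0 0 0 0" --pt "0 0 0 0 0"

```text
time: 24.2
tool_pos: [638.1, -40.4, 78.3]
tcp_rot: [-3.141, 0.004, 3.015]
contact_force: [0.6, -1.2, 0.1]
grip_width: 52.9
finger_force: 0.0
```

>>> step_arm --pt "0 0 0 0 0" --pt "0 0 0 0 0" --pt "0 0 0 0 0" --pt "0 0 0 0 0" --pt "0 0 0 0 0" --pt "0 0 0 0 0"

```text
time: 24.8
tool_pos: [637.0, -39.6, 76.1]
tcp_rot: [3.141, 0.0, 3.015]
contact_force: [-0.3, 3.0, 2.0]
grip_width: 14.8
finger_force: 30.0
```

```bash
python3 -c "
from go import *
pose(); o=bot.get_obs()['tool_pos']; r=70; a0=94; f=lambda a:np.array([r*np.sin(np.radians(a)),r*np.cos(np.radians(a))])
for a in np.arange(84,-20,-10.):
    d=f(a)-f(a+10); print(a,'x',(-d[0]/500).round(4),'z',(-d[1]/500).round(4))"
```

```text
stand-frame TCP [114.5  -1.3  76.1] yaw 3.015 F [-0.3  3.   2. ] w 14.8 ff 30.0 t 24.8
84.0 x 0.0004 z -0.0244
74.0 x 0.0047 z -0.024
64.0 x 0.0087 z -0.0228
54.0 x 0.0126 z -0.0209
44.0 x 0.016 z -0.0184
34.0 x 0.019 z -0.0154
24.0 x 0.0213 z -0.0118
14.0 x 0.0231 z -0.0079
4.0 x 0.0241 z -0.0038
-6.0 x 0.0244 z 0.0004
-16.0 x 0.024 z 0.0047
```

>>> step_arm --pt "0 0 0 -0.0245 0" --pt "0 0.005 0 -0.024 0" --pt "0 0.009 0 -0.023 0" --pt "0 0.0125 0 -0.021 0" --pt "0 0.016 0 -0.0185 0" --pt "0 0 0 0 0"

```text
time: 25.4
tool_pos: [614.0, -36.7, 132.8]
tcp_rot: [3.141, -0.002, 3.016]
contact_force: [-1.6, 4.3, -4.7]
grip_width: 15.1
finger_force: 30.0
```

>>> step_arm --pt "0 0.019 0 -0.0155 0" --pt "0 0.0215 0 -0.012 0" --pt "0 0.023 0 -0.008 0" --pt "0 0.024 0 -0.004 0" --pt "0 0.0245 0 0.0005 0" --pt "0 0.02 0 0.004 0" --pt "0 0 0 0 0" --pt "0 0 0 0 0"

```text
time: 26.2
tool_pos: [550.6, -28.8, 152.3]
tcp_rot: [3.141, 0.004, 3.016]
contact_force: [-2.7, 5.1, 7.3]
grip_width: 15.0
finger_force: 30.0
```

```bash
python3 chk.py
```

```text
stand-frame TCP [ 27.4  -1.4 152.3] yaw 3.016 F [-2.7  5.1  7.3] w 15.0 ff 30.0 t 26.2
side 249 x [-31.2  26.8] y [-19.5  25.8] plane [-6.0000e-03 -2.1000e-02  2.1706e+01] ((-2.198209762573242, 3.7776241302490234), (47.00203323364258, 59.249488830566406), 89.11341857910156)
top 264 x [-31.   19.1] y [-22.2  22.7] plane [ 1.0000e-03 -3.0000e-03  2.2045e+01] ((-5.13505744934082, 0.3906116485595703), (45.74532699584961, 52.666709899902344), 89.67871856689453)
```

View pics/chk_side.png

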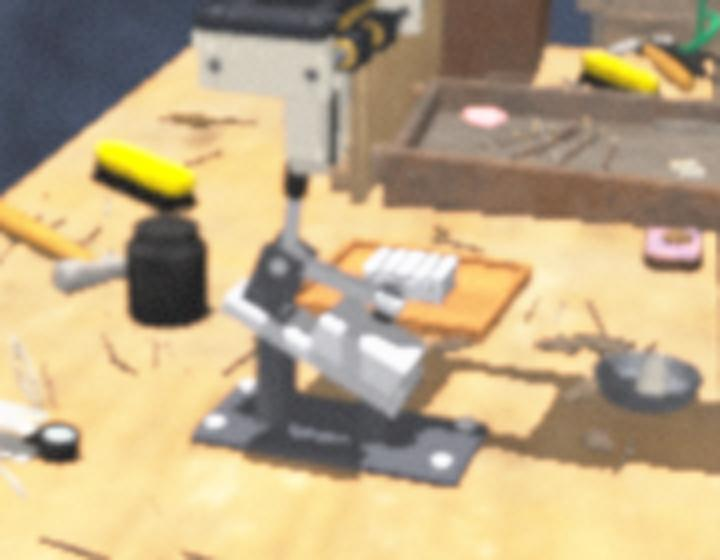

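The picture shows the arm swung down with its pad (388,300) still slightly above the plain block's top, and the grooved block flat in the tray (410,270). Pushing a little further and watching the force.

>>> step_arm --pt "0 0.012 0 0.002 0" --pt "0 0.01 0 0.002 0" --pt "0 0 0 0 0" --pt "0 0 0 0 0"

```text
time: 26.7
tool_pos: [539.2, -27.4, 149.8]
tcp_rot: [3.141, 0.002, 3.016]
contact_force: [-2.8, 6.2, 6.2]
grip_width: 14.9
finger_force: 30.0
```

```bash
python3 -c "
from go import *
pose()"
```

```text
stand-frame TCP [ 15.9  -1.5 149.8] yaw 3.016 F [-2.8  6.2  6.2] w 14.9 ff 30.0 t 26.7
```

>>> step_arm --pt "0 0.01 0 0.002 0" --pt "0 0 0 0 0" --pt "0 0 0 0 0"

```text
time: 27.0
tool_pos: [537.1, -27.1, 149.2]
tcp_rot: [3.141, 0.009, 3.015]
contact_force: [6.3, 5.0, 1.9]
grip_width: 14.5
finger_force: 30.0
```

```bash
python3 -c "
from go import *
pose()
O2=O-1.9*ey; c,s=np.cos(np.radians(25)),np.sin(np.radians(25))
for n in('side','top'):
    p,d=cap(n); W=world(n,d); q=W[...,:2]-O2; a=q@ex; b=q@ey; z=W[...,2]-56; bx=a*c+z*s; bz=-a*s+z*c
    for x in range(-8,44,8):
        k=(abs(bx-x)<4)&(abs(b)<5)&(bz>24)&(bz<70)
        if k.sum()>2: print(n,x,k.sum(),np.percentile(bz[k],[10,50,95]).round(1))"
```

```text
stand-frame TCP [ 13.8  -1.5 149.2] yaw 3.015 F [6.3 5.  1.9] w 14.5 ff 30.0 t 27.0
side -8 5 [38.6 39.3 41.6]
side 0 6 [34.2 42.3 43.7]
side 8 8 [36.3 38.7 42.2]
side 16 4 [38.2 38.7 39.2]
side 24 6 [38.  38.5 39.3]
side 32 5 [37.8 38.4 38.9]
side 40 7 [37.  38.2 39.7]
top -8 8 [38.4 40.5 43.6]
top 0 14 [41.2 42.8 44.2]
top 8 9 [37.2 39.7 44. ]
```

The force turned to +6 N and the arm's top is parallel to the bed (38–39 mm all along), so the clamp is shut. Releasing, backing off and checking.

>>> step_arm --pt "0.7 0 0 0 0" --pt "0.7 0 0 0 0" --pt "0.7 0 0 0 0" --pt "0.7 0 0 0 0" --pt "0.7 0 0 -0.06 0" --pt "0.7 0 0 -0.08 0" --pt "0.7 0 0 -0.08 0" --pt "0.7 0 0 0 0"

```text
time: 27.9
tool_pos: [536.9, -27.9, 261.7]
tcp_rot: [-3.141, 0.01, 3.015]
contact_force: [0.2, -0.7, -0.4]
grip_width: 63.9
finger_force: 0.0
```

>>> step_arm --pt "0.7 0.08 0 0 0" --pt "0.7 0.08 0 0 0" --pt "0.7 0.08 0 0 0" --pt "0.7 0 0 0 0" --pt "0.7 0 0 0 0"

```text
time: 28.4
tool_pos: [415.2, -12.2, 256.2]
tcp_rot: [-3.141, 0.001, 3.015]
contact_force: [0.0, -0.1, 0.3]
grip_width: 64.2
finger_force: 0.0
```

```bash
python3 chk.py; python3 -c "
import tray
from m import *
print(rect(tray.W,375,412,140,176,40,90),rect(tray.W,355,390,272,310,12,60),rect(tray.W,296,318,138,168,8,40))"
```

```text
stand-frame TCP [-109.    -2.   256.2] yaw 3.015 F [ 0.  -0.1  0.3] w 64.2 ff 0.0 t 28.4
side 205 x [-31.4  26.7] y [-19.8  25.6] plane [ 7.0000e-03 -2.0000e-02  2.1732e+01] ((-2.416170120239258, 1.9599494934082031), (48.31513977050781, 58.775390625), 89.51277160644531)
top 335 x [-31.1  27.5] y [-22.3  22.9] plane [ 1.0000e-03 -0.0000e+00  2.2005e+01] ((-1.9288406372070312, 0.3502998352050781), (45.79800796508789, 60.00077438354492), 89.81525421142578)
468 ((530.0377807617188, -267.52276611328125), (53.466644287109375, 65.0524673461914), 83.11737823486328) [15.4 23.9 26.5 28.1 29.9]
clamp top (65, array([549.8, -27.4]), array([14.9, 24.7]), 86.9, np.float64(205.4))
(444, array([ 694.3, -185.8]), array([57.2, 56.9]), 44.5, np.float64(68.3)) (0, array([0., 0.]), array([0., 0.]), 0.0, np.float64(nan)) (222, array([710.3,  35.9]), array([26.5, 60.9]), 90.0, np.float64(21.4))
  return np.nanmean(a, axis, out=out, keepdims=keepdims)
```

View pics/chk_side.png

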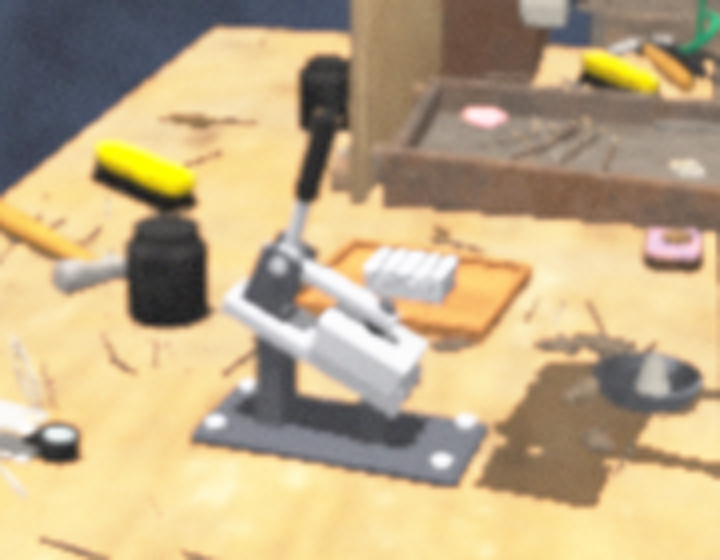

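The clamp is shut with the pad (385,320) on the plain block, the grooved block lies flat in the tray (410,270), and the jar, loupe and dish stand where they were.

```bash
python3 -c "
from plant import bot
print(bot.close_job())"
```

```text
the job is handed in; nothing more can be done
None
```

I handed the job in at about 28 s; no verdict came back, but my last camera check showed the plain block clamped flat against the lip, the grooved block flat in the tray, and the jar, loupe and dish where they stood (the dish was seen only in the side picture).

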